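# Pin a spring to the tester and hold it at its test length

## Robot

A 6-joint arm with a two-finger parallel gripper is mounted at the origin on the work surface. World frame = base frame: x ahead of the robot, y to its left, z up, the work surface at z = 0. Lengths are in m, angles in rad, forces in N, time in s.
With the tool pointing down it reaches from about 0.35 to 0.85 m from the base axis. Payload 8.1 kg.
Tool frame: the origin (TCP) lies at the very end of the fingers, on their centre line; the grasp point (between the pads) lies 19 mm behind it; z points along the fingers, y is the direction in which the jaws open and shut (so a half turn about z gives the same grasp; the last joint's range is limited). The gripper opens to 93 mm and grips with 3 to 60 N. Pads are 15 mm wide; open, the fingers measure 128 mm over their backs; the gripper's body (75 mm by 188 mm) begins 65 mm behind the grasp point.
Start: joints at [-1.261, 0.13, 1.488, -0, 1.523, -0.085], TCP at [0.231, -0.554, 0.219] pointing down, gripper open.
Joint ranges: [-2.96, 2.96], [-0.89, 2.26], [0.02, 2.5], [-1.34, 4.48], [0, 2.73], [-2.66, 2.66]. Speed limits (rad/s): [2.39, 2.39, 2.79, 3.14, 3.14, 3.14].

## Interface

Orientations are given as a rotation vector (axis times angle).
In Python, from plant import robot gives the robot as it stands.
- The arm moves only by the shell command python3 -m inch 'ROWS' [FORCE]. ROWS is JSON, a list that holds one entry, the list of rows, each a list of 7 numbers: the shift along the tool's x, y, z in cm, then the turn, a rotation vector about the tool's x, y, z in degrees, then the gripper command: -1 is fully open, 1 is shut, values between are in proportion. A call has 1 to 5 rows; each row shifts and turns the commanded pose from where the row before left it, along the tool's axes as they then stand; what a row does not reach is not made up. A row lasts 1/10 s, in which the tool goes at most 50 mm and 8.59 degrees, less where a joint would pass 70% of its speed; a pose out of reach is approached as far as the arm can. A call with a gripper value outside its range is refused whole. The fingers move at their own pace and stop on an object; FORCE is the grip in N (left out, the last holds). Time passes only in rows, so rows that do not move let the fingers close. It gives the time, the measured TCP pose, the force and the opening at its end, in the units of the state.
- robot.read_state(): the state, without advancing time (a new reading comes with each control period).
- robot.read_camera(name): name is "scene" or "side" or "wrist"; returns a dict with "image" (420x560x3 uint8, blue, green, red), "K" (3x3 intrinsics, pixels), "R" (3x3) and "t" (3): a world point X has camera coordinates R X + t; the wrist camera has in their place "tool_from_camera" (4x4, takes a point from camera to tool coordinates, whose origin is the TCP and whose axes are the flange's). Camera axes: x right, y down, z forward; pixel columns grow to the right and rows downward; lengths in m; the calibration is good to about 2 mm. A picture is of the moment at which its call begins: read the wrist's pose just before it. There is no depth.
- robot.close_job(): hands the job in, once; it reports no verdict.
The state is a dict: "t": time; "q": joint angles; "dq": joint speeds; "joint_torque": joint torques, N m; "tool_pos": TCP position; "orientation": TCP orientation; "force": force on the tool from outside, world axes, zero at the start; "wrist_torque": the same for the moment, N m; "opening": finger opening in m.
Only numpy, scipy, OpenCV 4.12 (cv2) and the standard library are available. Lean on these libraries where they do the work, as an engineer would, in place of code of your own. Each camera call takes 0.05 s, during which the arm holds its last target. There are 200 camera calls.

## Task

On the spring tester, take the red-knobbed pin out of the wooden pin block and push it fully home, straight down through the slide's fork and the eye of the spring. Then pull the slide by its black knob, stretching the spring until the slide's pointer lines up with the white line of the red marker clip, and keep holding it there so that the dial can be read: finish while still holding, do not overrun the mark or let the slide snap back, do not shift the clip, and leave the other pins, the spray can and the drill box alone.

Things in the scene. Friction and masses are not known exactly. Their poses are not given: they have to be found in the camera images.
- tester: Counter-top tester for extension springs, fixed: green base plate 140 x 530 x 12 mm, aluminium rail 40 mm wide along its y axis (top 40 mm above the table), round dial gauge (100 mm across, top 98 mm) at the -y end, scale bar on the +x side. Origin on the table below the fork's hole with the slide home. Its +y axis is the way the slide is pulled, away from the gauge
- fork_hole (a point): On the slide: mouth of the upright pin hole in the top face of the fork, 94 mm above the table. The fork's two flat cheeks, 32 mm wide, 10 mm thick, stand at 84 to 94 and 56 to 66 mm, with a hole of 11.5 mm through both; 16 mm below them is the rail. With the slide home, the holes of fork and eye are in line
- eye_hole (a point): On the spring: middle of the 11.5 mm hole of its eye, at the eye's top face, 80 mm above the table. The steel coil spring, 27 mm across, axis 75 mm above the table, runs from the gauge to the fork and ends in this flat eye, 26 mm wide and 10 mm thick, which lies loose between the fork's cheeks until pinned
- pull_knob: Black upright cylindrical pull knob on the slide, free to spin about its axis, 28 mm across and 50 mm tall; origin at the centre of its underside, 76 mm above the table (its top at 126 mm), on a 16 mm neck over the slide's block (block top 64 mm, 56 mm wide, 112 mm long). It lies 95 mm from the fork hole along the tester's +y and moves with the slide
- pointer_tip (a point): Tip of the slide's pointer (grey arm with a yellow line, over the scale bar, 48 mm above the table, 59 mm to the tester's +x side and 60 mm in +y of the fork hole); it moves with the slide
- mark_line (a point): White line across the red marker clip (40 x 9 mm, 5 mm thick, top 41 mm above the table) that sits on the scale bar, below the pointer's path. The pointer is at the mark when both have the same place along the tester's y axis. The clip stands 50 to 90 mm from the pointer's home place, and can be shoved along with some 4 N
- slide (a joint): Travel of the slide along the tester's +y, m; 0 = home against its stop (so at the start), at most 0.12. The slide weighs 0.5 kg, runs with about 1 N of friction and has no spring of its own: without the pin it moves alone and the spring stays behind
- spring (a joint): Stretch of the spring along the tester's +y, m; 0 = at rest (as at the start), the pull is then 2 N and grows by 1.4 N for every 10 mm, to about 14.7 N at 90 mm; it pulls back towards the gauge. With the pin in, it follows the slide within 2 mm
- mark_clip (a joint): Place of the marker clip along the tester's +y, m; it equals the value of joint slide at which the pointer is at the mark (0.05 to 0.09)
- pin_block: Wooden block 50 x 180 x 55 mm, fixed to the table, with three upright through holes of 13 mm in a row along its own y axis, 60 mm apart; a pin hangs in each by its collar. Origin under its centre, on the table
- red_pin: Loose pin with the red knob, 36 to 63 g: steel shank 10 mm across, 48 mm long (last 8 mm tapered), collar 22 mm across and 5 mm thick, above it a red cylindrical knob 18 mm across, 28 mm tall. Origin on its axis at the collar's underside, z up to the knob. Hangs upright in one of the block's holes, origin 55 mm above the table. Home when the collar lies on the fork: origin at fork_hole
- black_pin: Another pin in the block, like the red one but with a black knob and an 8 mm shank. Same origin. Bystander
- blue_pin: Another pin in the block, like the red one but with a blue knob and an 8 mm shank. Same origin. Bystander
- spray_can: Spray can, blue with a yellow band and a white cap, 52 mm across, 165 mm tall, standing beside the gauge end of the tester, on the robot's side. Origin under its centre. Bystander
- drill_box: Orange carton of drills 55 x 115 x 40 mm, lying beside the pull end of the tester, on the robot's side. Origin under its centre. Bystander

How it is judged:
By the outcome, as a careful person would: the job done as asked, in the order asked, and still so for the second after the job is handed in, while the arm keeps its last pose, push and grip.
It also fails if it takes over 54 s, if anything falls off the work surface, if the arm or the gripper's body presses on something with over 40 N, if the wrist force passes 120 N, or if a joint passes its speed limit or range.

## Working session

There is one attempt and no reset: what is moved stays moved. The work goes in short steps, Python scripts to look and compute and a shell command to move; the robot and the scene stay as the last step left them, time stands still between calls to the robot, and variables do not carry over. Pictures are saved under pics/ and viewed, about 8 in all and at most 12, crops included, and the job is handed in when it is done.

```bash
ls; mkdir -p pics; cat > h.py <<'E'
import numpy as np, cv2
from scipy.spatial.transform import Rotation as Ro
from plant import robot
def snap(n,f=None):
    s=robot.read_state(); c=robot.read_camera(n)
    if "R" in c: R=np.array(c["R"]);t=np.array(c["t"])
    else:
        T=np.array(c["tool_from_camera"]);W=Ro.from_rotvec(s["orientation"]).as_matrix()
        Rwc=W@T[:3,:3];o=W@T[:3,3]+np.array(s["tool_pos"]);R=Rwc.T;t=-R@o
    im=np.array(c["image"])
    if f: cv2.imwrite("pics/"+f,im)
    return im,(np.array(c["K"]),R,t)
def ray(cam,uv):
    K,R,t=cam; d=R.T@np.linalg.solve(K,[uv[0],uv[1],1.]); return -R.T@t,d
def onz(cam,uv,z):
    o,d=ray(cam,uv); return o+d*(z-o[2])/d[2]
def proj(cam,X):
    K,R,t=cam;p=K@(R@np.array(X)+t);return p[:2]/p[2]
def tri(c1,u1,c2,u2):
    A=[];b=[]
    for c,u in((c1,u1),(c2,u2)):
        o,d=ray(c,u);d=d/np.linalg.norm(d);P=np.eye(3)-np.outer(d,d);A.append(P);b.append(P@o)
    return np.linalg.lstsq(np.vstack(A),np.hstack(b),rcond=None)[0]
def blobs(im,lo,hi,mina=30):
    h=cv2.cvtColor(im,cv2.COLOR_BGR2HSV)
    m=cv2.inRange(h,np.array(lo),np.array(hi))
    if lo[0]==0 and hi[0]<15: m|=cv2.inRange(h,np.array([170,lo[1],lo[2]]),np.array([180,255,255]))
    n,l,s,c=cv2.connectedComponentsWithStats(m)
    return [(s[i][:5].tolist(),c[i].round(1).tolist()) for i in range(1,n) if s[i][4]>mina]
E
python3 - <<'E'
from h import *
for n in("scene","side","wrist"):
    im,c=snap(n,n+"0.png"); print(n,c[0][0,0],(-c[1].T@c[2]).round(3),"red",blobs(im,[0,150,70],[8,255,255]))
print(robot.read_state())
a=[cv2.imread(f"pics/{n}0.png") for n in("scene","side")]
E
```

```text
pics
scene 546.0317929930908 [1.204 0.281 1.16 ] red [([283, 181, 7, 8, 38], [285.8, 183.8])]
side 484.43846143069436 [ 0.452 -0.698  0.771] red [([329, 199, 19, 3, 40], [336.4, 199.7]), ([236, 234, 10, 17, 128], [240.9, 241.7])]
wrist 369.67841844550975 [ 0.309 -0.521  0.383] red []
{'t': 0.15, 'q': array([-1.26139367e+00,  1.30988260e-01,  1.48902916e+00, -1.71083519e-05,
        1.52297055e+00, -8.54112454e-02]), 'dq': array([ 0.00109827, -0.00286935, -0.00232981,  0.00128821,  0.00023267,
        0.00098995]), 'joint_torque': array([ 6.71059970e-04, -5.60473752e+01, -4.92336416e+01,  7.68876099e-02,
        3.05420347e-02, -4.75247293e-05]), 'tool_pos': array([ 0.23065931, -0.55342771,  0.21782804]), 'orientation': array([-3.07921998e+00, -6.15881810e-01,  2.71509747e-04]), 'force': array([ 1.07394311, -0.53343345, -0.16611889]), 'wrist_torque': array([-0.03296603, -0.04315109,  0.08012931]), 'opening': 0.09268624892370636}
```

View pics/scene0.png

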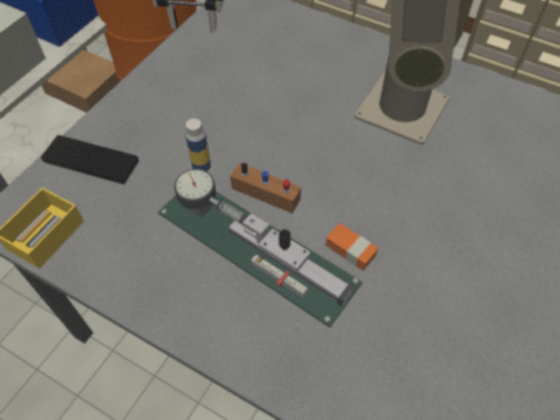

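View pics/side0.png

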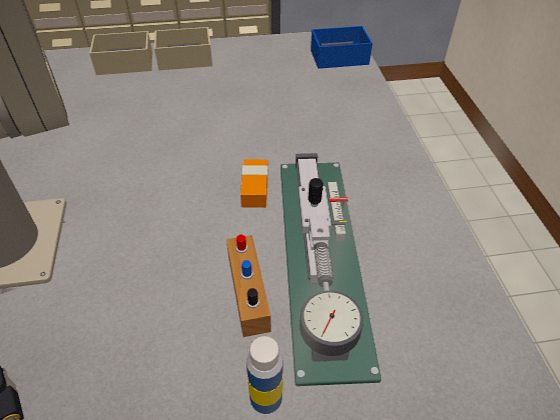

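The scene view shows the red pin at (286,184), the black knob at (285,240) and the tester plate below them. The side view shows the red pin at (241,241), the pull knob at (316,190), the gauge at (332,317), the clip at (337,200) and plate screws at (285,167), (336,166), (301,373) and (375,371).

```bash
python3 - <<'E'
from h import *
a,ca=snap("scene");b,cb=snap("side")
for n,u,v in(("red",(285.8,183.8),(240.9,241.7)),("knobtop",(285,234),(316,182)),("blue",(265,176),(247,268)),("blk",(244,168),(253,297)),("can top",(194,125),(264,348)),("box",(352,240),(255,168))):
    print(n,tri(ca,u,cb,v).round(4))
S=[onz(cb,u,.012) for u in((285,167),(336,166),(301.5,373),(375,371))]
print(np.round(S,4)); 
print("screws scene",[onz(ca,u,.012).round(4) for u in((355,281),(327,318),(164,212))])
g=cv2.cvtColor(b,cv2.COLOR_BGR2HSV);m=cv2.inRange(g,np.array([60,60,20]),np.array([95,255,120]))
n,l,s,c=cv2.connectedComponentsWithStats(m);i=1+s[1:,4].argmax()
pts=cv2.findNonZero((l==i).astype(np.uint8)).reshape(-1,2)
W=np.array([onz(cb,p,.012)[:2] for p in pts],np.float32)
r=cv2.minAreaRect(W);print(r);print(cv2.boxPoints(r))
print("clip",[onz(cb,p,.041).round(4) for p in((330,199.5),(348,200),(336.4,199.7))])
cv2.imwrite("pics/c.png",cv2.resize(b[140:300,225:385],None,fx=3.7,fy=3.7,interpolation=2))
E
```

```text
red [ 0.4737 -0.128   0.0761]
knobtop [ 0.6305 -0.0415  0.1235]
blue [ 0.4776 -0.187   0.0741]
blk [ 0.4809 -0.2474  0.073 ]
can top [ 0.4827 -0.3866  0.1598]
box [0.5279 0.0857 0.0587]
[[ 0.6017  0.1306  0.012 ]
 [ 0.7202  0.1159  0.012 ]
 [ 0.5454 -0.365   0.012 ]
 [ 0.6645 -0.3805  0.012 ]]
screws scene [array([0.5994, 0.1327, 0.012 ]), array([0.7157, 0.1182, 0.012 ]), array([ 0.6628, -0.3768,  0.012 ])]
((0.6670329570770264, -0.2912183701992035), (0.28014659881591797, 0.11140339076519012), 58.287879943847656)
[[ 0.54601777 -0.38109905]
 [ 0.6407887  -0.4396584 ]
 [ 0.78804815 -0.2013377 ]
 [ 0.69327724 -0.14277834]]
clip [array([ 0.6725, -0.0157,  0.041 ]), array([ 0.7096, -0.0229,  0.041 ]), array([ 0.6857, -0.0183,  0.041 ])]
```

View pics/c.png

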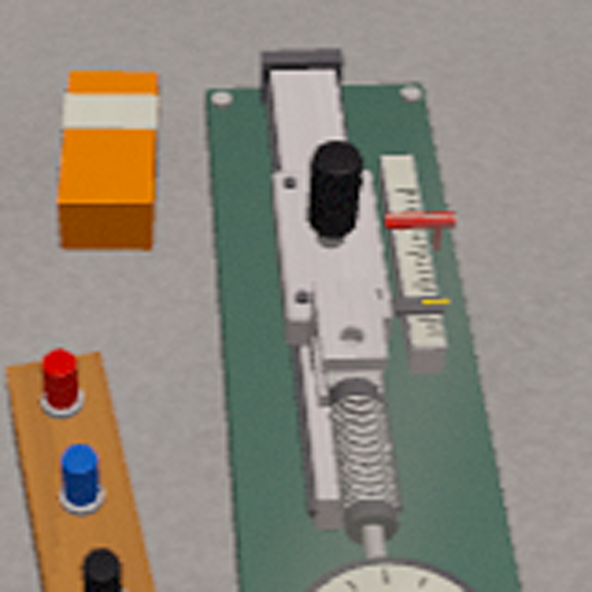

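The crop shows the fork hole at about side pixel (320,230) and the pointer's yellow line short of the clip. The tester's yaw is about -6.5°, and the triangulated heights match the given sizes. Next I work out the approach rows.

```bash
cat >> h.py <<'E'
def plan(target,yaw=None,n=5,s=None):
    """rows (cm,deg) to bring the TCP to target with tool down and tool x at yaw deg"""
    s=s or robot.read_state();W=Ro.from_rotvec(s["orientation"]);p=np.array(s["tool_pos"])
    x=W.as_matrix()[:,0]; y0=np.degrees(np.arctan2(x[1],x[0]))
    D=W if yaw is None else Ro.from_euler("z",yaw,degrees=True)*Ro.from_rotvec([np.pi,0,0])
    rv=(W.inv()*D).as_rotvec()/n; print("yaw now",round(y0,2),"tilt",(W.as_matrix()[:2,2]).round(4))
    d=(np.array(target)-p)/n
    for i in range(n):
        print((W.inv().apply(d)*100).round(2),np.degrees(rv).round(2)); W=W*Ro.from_rotvec(rv)
E
python3 - <<'E'
from h import *
plan([.52,-.17,.24],83.5,10)
b,cb=snap("side");print(onz(cb,(320.1,230.3),.094),onz(cb,(225+435/3.7,140+301/3.7),.048))
E
```

```text
yaw now 22.62 tilt [-0.0003  0.0009]
[ 4.15 -2.43 -0.22] [-0.   -0.   -6.09]
[ 4.38 -1.97 -0.22] [-0.   -0.   -6.09]
[ 4.56 -1.5  -0.22] [-0.   -0.   -6.09]
[ 4.7  -1.01 -0.22] [-0.   -0.   -6.09]
[ 4.78 -0.5  -0.22] [-0.   -0.   -6.09]
[ 4.8   0.01 -0.22] [-0.   -0.   -6.09]
[ 4.78  0.52 -0.22] [-0.   -0.   -6.09]
[ 4.69  1.02 -0.22] [-0.   -0.   -6.09]
[ 4.56  1.51 -0.22] [-0.   -0.   -6.09]
[ 4.37  1.99 -0.22] [-0.   -0.   -6.09]
[ 0.62042981 -0.1393578   0.094     ] [ 0.68126026 -0.08537851  0.048     ]
```

```bash
python3 -m inch '[[[4.15,-2.43,-0.22,0,0,-6.09,-1],[4.38,-1.97,-0.22,0,0,-6.09,-1],[4.56,-1.5,-0.22,0,0,-6.09,-1],[4.7,-1,-0.22,0,0,-6.09,-1],[4.78,-0.5,-0.22,0,0,-6.09,-1]]]' 
python3 -m inch '[[[4.8,0,-0.22,0,0,-6.09,-1],[4.78,0.52,-0.22,0,0,-6.09,-1],[4.7,1.02,-0.22,0,0,-6.09,-1],[4.56,1.5,-0.22,0,0,-6.09,-1],[4.37,2,-0.22,0,0,-6.09,-1]]]'
python3 -m inch '[[[0,0,0,0,0,0,-1],[0,0,0,0,0,0,-1],[0,0,0,0,0,0,-1]]]'
python3 - <<'E'
from h import *
im,c=snap("wrist","w1.png");print(robot.read_state()["tool_pos"],(-c[1].T@c[2]).round(3))
r=blobs(im,[0,150,70],[8,255,255]);print(r)
print("pred red top",proj(c,[.4737,-.128,.088]),"hole",proj(c,[.6204,-.1375,.094]),"knob",proj(c,[.6305,-.0415,.126]))
E
```

```text
t: 0.8
tool_pos: [0.3763, -0.3605, 0.2298]
orientation: [2.808, 1.409, 0.0]
force: [0.5, -0.3, 0.3]
opening: 0.093
t: 1.3
tool_pos: [0.521, -0.1684, 0.2409]
orientation: [2.338, 2.097, 0.0]
force: [0.6, -0.6, 0.8]
opening: 0.093
t: 1.6
tool_pos: [0.5196, -0.1709, 0.2404]
orientation: [-2.345, -2.091, 0.001]
force: [-0.6, 0.3, 0.2]
opening: 0.0928
[ 0.51947079 -0.17131978  0.24050478] [ 0.529 -0.086  0.405]
[([205, 136, 23, 24, 395], [215.7, 147.4])]
pred red top [215.36569099 150.14304007] hole [389.4718064  142.47935543] knob [415.71924469   4.50165959]
```

View pics/w1.png

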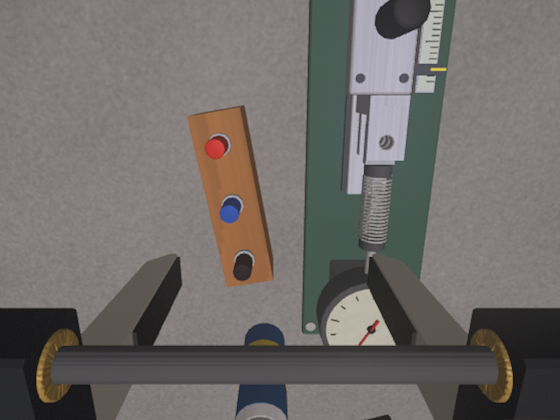

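The wrist view shows the red pin top at (215.5,149.5), the fork hole at about (387,142) and the pointer at (438,69), all matching the predictions. Next I refine the hole and pin positions.

```bash
python3 - <<'E'
from h import *
im,c=snap("wrist")
g=cv2.cvtColor(im,cv2.COLOR_BGR2GRAY)[128:156,372:402]
m=(g<110).astype(np.uint8);n,l,s,ce=cv2.connectedComponentsWithStats(m);print(s,ce+[372,128])
P=onz(c,(215.5,149.5),.088);print("pin",P)
for u in((387,142),(386.5,142.5)):print("hole",onz(c,u,.094))
print("pointer",onz(c,(438,69.5),.048))
plan([P[0],P[1],.12],83.5,4)
E
```

```text
[[  0   0  30  28 739]
 [  8   7  13  14  88]
 [  8   9   4   6  13]] [[386.50608931 141.49526387]
 [387.20454545 141.875     ]
 [381.38461538 139.23076923]]
pin [ 0.47383939 -0.1278382   0.088     ]
hole [ 0.61832139 -0.13734929  0.094     ]
hole [ 0.61789635 -0.13771775  0.094     ]
pointer [ 0.67892584 -0.08468358  0.048     ]
yaw now 83.38 tilt [-0.0004 -0.0002]
[ 0.95 -1.26  3.01] [-0.01  0.   -0.03]
[ 0.95 -1.26  3.01] [-0.01  0.   -0.03]
[ 0.95 -1.26  3.01] [-0.01  0.   -0.03]
[ 0.95 -1.26  3.01] [-0.01  0.   -0.03]
```

```bash
python3 -m inch '[[[0.95,-1.26,3.01,0,0,0,-1],[0.95,-1.26,3.01,0,0,0,-1],[0.95,-1.26,3.01,0,0,0,-1],[0.95,-1.26,3.01,0,0,0,-1],[0,0,0,0,0,0,-1]]]'
python3 - <<'E'
from h import *
im,c=snap("wrist")
r=blobs(im,[0,150,70],[8,255,255]);print(r)
print("pred top",proj(c,[.4738,-.1278,.088]))
plan([.4738,-.1278,.063],83.5,4)
E
```

```text
t: 2.2
tool_pos: [0.4695, -0.1257, 0.1153]
orientation: [-2.339, -2.085, 0.007]
force: [-1.3, 0.7, -0.4]
opening: 0.0928
[([266, 222, 31, 43, 1059], [280.4, 243.2])]
pred top [282.76479049 252.40049668]
yaw now 83.44 tilt [-0.0042  0.0014]
[-0.02  0.05  1.39] [-0.06 -0.01 -0.02]
[-0.02  0.05  1.39] [-0.06 -0.01 -0.02]
[-0.02  0.05  1.39] [-0.06 -0.01 -0.02]
[-0.02  0.05  1.39] [-0.06 -0.01 -0.02]
```

```bash
python3 -m inch '[[[0.0,0.0,1.4,0,0,0,-1],[0,0.1,1.4,0,0,0,-1],[0,0.1,1.4,0,0,0,-1],[0.05,0,1.3,0,0,0,-1],[0,0,0,0,0,0,-1]]]'
python3 -m inch '[[[0,0,0,0,0,0,1],[0,0,0,0,0,0,1],[0,0,0,0,0,0,1],[0,0,0,0,0,0,1],[0,0,0,0,0,0,1]]]' 30
python3 -m inch '[[[0,0,0,0,0,0,1],[0,0,0,0,0,0,1],[0,0,0,0,0,0,1],[0,0,0,0,0,0,1],[0,0,0,0,0,0,1]]]' 30
```

```text
t: 2.75
tool_pos: [0.4748, -0.1259, 0.0626]
orientation: [-2.341, -2.09, 0.003]
force: [-0.5, 0.5, -0.2]
opening: 0.0929
t: 3.25
tool_pos: [0.4767, -0.1266, 0.0657]
orientation: [2.343, 2.092, 0.001]
force: [-1.1, -0.1, 0.8]
opening: 0.0574
t: 3.75
tool_pos: [0.4754, -0.1264, 0.0652]
orientation: [-2.342, -2.091, 0.002]
force: [-17.0, 1.8, 13.1]
opening: 0.0176
```

```bash
python3 -m inch '[[[0,0.1,-1,0,0,0,1],[0,0,-2.5,0,0,0,1],[0,0,-3,0,0,0,1],[0,0,-3,0,0,0,1],[0,0,-1.5,0,0,0,1]]]' 
python3 -m inch '[[[0,0,0,0,0,0,1],[0,0,0,0,0,0,1],[0,0,0,0,0,0,1]]]'
python3 - <<'E'
from h import *
im,c=snap("wrist","w2.png");a,ca=snap("scene");b,cb=snap("side")
r=blobs(im,[0,150,70],[8,255,255]);print(r)
p=robot.read_state()["tool_pos"];print(p,robot.read_state()["force"])
print("side",blobs(b,[0,150,70],[8,255,255]),"scene",blobs(a,[0,150,70],[8,255,255]))
for dz in(-.01,.02):print(proj(ca,p+[0,0,dz]),proj(cb,p+[0,0,dz]))
s=np.hstack([cv2.resize(x[int(v)-35:int(v)+35,int(u)-35:int(u)+35],(380,380),interpolation=2) for x,(u,v) in((a,proj(ca,p)),(b,proj(cb,p)))])
cv2.imwrite("pics/g.png",s)
plan([.6184,-.1375,.17],83.5,4)
E
```

```text
t: 4.25
tool_pos: [0.4789, -0.1272, 0.1787]
orientation: [2.34, 2.09, 0.004]
force: [0.6, 0.3, 0.4]
opening: 0.0176
t: 4.55
tool_pos: [0.4763, -0.1262, 0.1732]
orientation: [-2.341, -2.091, 0.002]
force: [-0.8, -0.1, -0.4]
opening: 0.0173
[([527, 12, 33, 5, 144], [544.0, 14.3]), ([525, 20, 35, 9, 215], [542.6, 22.7]), ([255, 254, 40, 60, 1905], [274.2, 284.5])]
[ 0.4765192  -0.12632698  0.17368525] [-0.22068173  0.22517311 -0.73836892]
side [([234, 193, 12, 18, 171], [239.5, 201.0]), ([329, 199, 19, 3, 39], [336.3, 199.7])] scene []
[285.55829225 162.52479097] [239.10676538 208.02138448]
[285.62226106 154.17965782] [238.11245417 195.74031922]
yaw now 83.52 tilt [-0.0024  0.001 ]
[0.12 3.56 0.08] [-0.04 -0.01  0.  ]
[0.12 3.56 0.09] [-0.04 -0.01  0.  ]
[0.12 3.56 0.09] [-0.04 -0.01  0.  ]
[0.12 3.56 0.09] [-0.04 -0.01  0.  ]
```

View pics/g.png

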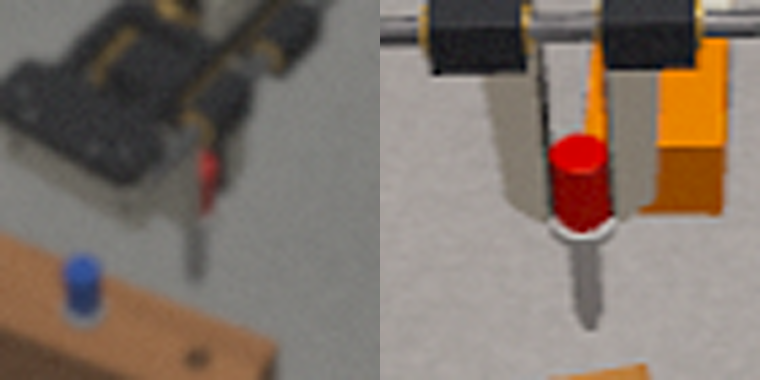

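View pics/w2.png

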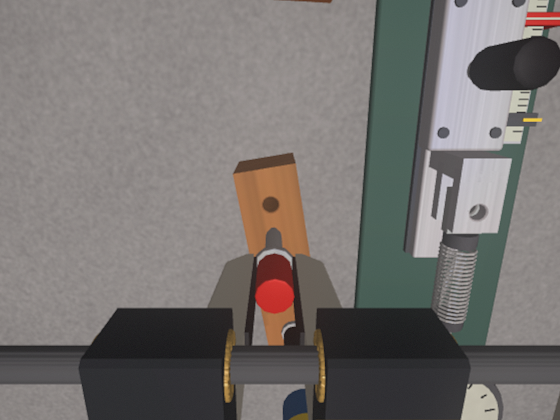

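The pin is held upright, its collar just below the finger ends. In the wrist view its tip is at (274,232), its top at (275,296), and the fork hole at (478,211).

```bash
python3 -m inch '[[[0.12,3.5,0,0,0,0,1],[0.12,3.5,0,0,0,0,1],[0.12,3.5,0,0,0,0,1],[0.12,3.5,0,0,0,0,1],[0,0,0,0,0,0,1]]]' 
python3 -m inch '[[[0,0,0,0,0,0,1],[0,0,0,0,0,0,1],[0,0,0,0,0,0,1]]]'
python3 - <<'E'
from h import *
im,c=snap("wrist");cv2.imwrite("pics/w3.png",cv2.resize(im[180:320,205:345],(560,560),interpolation=2))
p=robot.read_state()["tool_pos"]
print(p,"tip pred",proj(c,p+[0,0,-.058]),"top",proj(c,p+[0,0,.023]),"hole",proj(c,[.6184,-.1375,.094]),blobs(im,[0,150,70],[8,255,255]))
plan([.6184,-.1375,.165],83.5,1)
E
```

```text
t: 5.2
tool_pos: [0.6189, -0.1374, 0.1721]
orientation: [-2.341, -2.091, 0.002]
force: [-1.5, 0.7, -0.3]
opening: 0.0172
t: 5.5
tool_pos: [0.6163, -0.1377, 0.1756]
orientation: [2.343, 2.092, 0.0]
force: [0.8, 1.1, -1.2]
opening: 0.0173
[ 0.61643982 -0.13771014  0.17583437] tip pred [274.36739696 230.4446067 ] top [274.68362536 296.90430364] hole [277.03819422 217.80410191] [([325, 20, 54, 4, 215], [351.6, 21.5]), ([325, 27, 53, 6, 260], [351.4, 29.9]), ([255, 255, 40, 58, 1730], [274.5, 286.1]), ([277, 412, 7, 8, 32], [280.0, 415.7])]
yaw now 83.51 tilt [ 0.0006 -0.0002]
[0.04 0.19 1.08] [0.04 0.01 0.01]
```

View pics/w3.png

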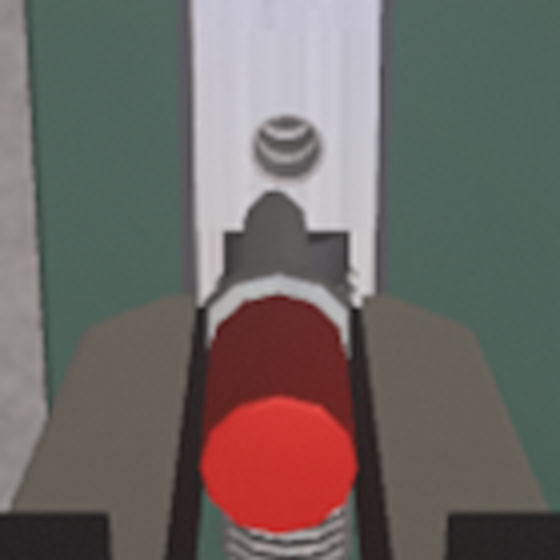

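The tip is at about (273.8,231) and the hole at (277,216.8), both within 1 px of prediction. I move over the hole and settle before inserting.

```bash
python3 -m inch '[[[0.1,0.22,0.8,0,0,0,1],[0,0,0.8,0,0,0,1],[0,0,0,0,0,0,1],[0,0,0,0,0,0,1],[0,0,0,0,0,0,1]]]' 
python3 -m inch '[[[0,0,0,0,0,0,1],[0,0,0,0,0,0,1],[0,0,0,0,0,0,1]]]'
python3 - <<'E'
from h import *
im,c=snap("wrist");cv2.imwrite("pics/w4.png",cv2.resize(im[170:310,205:345],(560,560),interpolation=2))
p=robot.read_state()["tool_pos"]
print(p,"tip pred",proj(c,p+[0,0,-.058]),"hole",proj(c,[.6184,-.137,.094]))
plan([.6186,-.1367,.157],83.5,1)
E
python3 -m inch '[[[0,0,0,0,0,0,1],[0,0,0,0,0,0,1]]]'
```

```text
t: 6.05
tool_pos: [0.6193, -0.1369, 0.1593]
orientation: [2.343, 2.092, 0.0]
force: [0.0, 0.8, -1.4]
opening: 0.017
t: 6.35
tool_pos: [0.6195, -0.137, 0.1595]
orientation: [2.343, 2.092, 0.0]
force: [0.1, 0.5, -0.5]
opening: 0.0171
[ 0.6194162  -0.13695175  0.1594195 ] tip pred [274.15458943 230.24815346] hole [272.62857325 226.49394983]
yaw now 83.52 tilt [ 0.0003 -0.0001]
[ 0.02 -0.08  0.24] [0.02 0.   0.02]
t: 6.6
tool_pos: [0.6193, -0.1369, 0.1593]
orientation: [2.343, 2.092, 0.0]
force: [0.3, 0.2, -0.4]
opening: 0.0178
```

```bash
python3 -m inch '[[[0.02,-0.07,0.2,0,0,0,1],[0,0,0.3,0,0,0,1],[0,0,0.4,0,0,0,1],[0,0,0.4,0,0,0,1],[0,0,0,0,0,0,1]]]' 
python3 -m inch '[[[0,0,0,0,0,0,1],[0,0,0,0,0,0,1]]]'
```

```text
t: 7.1
tool_pos: [0.618, -0.1365, 0.145]
orientation: [-2.342, -2.091, 0.001]
force: [-0.1, 0.5, -0.7]
opening: 0.0169
t: 7.3
tool_pos: [0.6187, -0.1367, 0.1464]
orientation: [2.343, 2.092, 0.0]
force: [-0.1, 0.6, 0.2]
opening: 0.0169
```

```bash
python3 -m inch '[[[0,0,0.3,0,0,0,1],[0,0,0.3,0,0,0,1],[0,0,0.3,0,0,0,1],[0,0,0.2,0,0,0,1],[0,0,0,0,0,0,1]]]' 
python3 -m inch '[[[0,0,0.3,0,0,0,1],[0,0,0.3,0,0,0,1],[0,0,0.3,0,0,0,1],[0,0,0,0,0,0,1],[0,0,0,0,0,0,1]]]'
```

```text
t: 7.8
tool_pos: [0.6183, -0.1365, 0.1346]
orientation: [-2.343, -2.092, 0.001]
force: [-0.4, -0.1, -0.4]
opening: 0.0172
t: 8.3
tool_pos: [0.6185, -0.1366, 0.1261]
orientation: [-2.343, -2.092, 0.0]
force: [0.8, -0.9, -0.7]
opening: 0.0172
```

```bash
python3 -m inch '[[[0,0,0.4,0,0,0,1],[0,0,0.4,0,0,0,1],[0,0,0.4,0,0,0,1],[0,0,0.3,0,0,0,1],[0,0,0,0,0,0,1]]]' 
python3 -m inch '[[[0,0,0,0,0,0,1],[0,0,0.2,0,0,0,1],[0,0,0.2,0,0,0,1],[0,0,0,0,0,0,1],[0,0,0,0,0,0,1]]]'
```

```text
t: 8.8
tool_pos: [0.6181, -0.1365, 0.1104]
orientation: [-2.343, -2.092, 0.001]
force: [-0.5, 0.1, 0.2]
opening: 0.0176
t: 9.3
tool_pos: [0.6186, -0.1366, 0.1072]
orientation: [-2.343, -2.092, 0.0]
force: [-0.5, 0.2, -1.0]
opening: 0.0174
```

```bash
python3 -m inch '[[[0,0,0.15,0,0,0,1],[0,0,0.15,0,0,0,1],[0,0,0,0,0,0,1],[0,0,0,0,0,0,1]]]'
python3 -m inch '[[[0,0,0.1,0,0,0,1],[0,0,0.1,0,0,0,1],[0,0,0,0,0,0,1],[0,0,0,0,0,0,1]]]'
```

```text
t: 9.7
tool_pos: [0.6187, -0.1367, 0.1043]
orientation: [2.343, 2.092, 0.0]
force: [-0.8, 0.2, 0.1]
opening: 0.0173
t: 10.1
tool_pos: [0.6188, -0.1367, 0.1042]
orientation: [2.343, 2.092, 0.0]
force: [-6.3, 1.0, 12.1]
opening: 0.0172
```

The pin bottoms with 12 N at the expected height of 0.104. I release, lift and move to the knob.

```bash
python3 -m inch '[[[0,0,-0.1,0,0,0,-1],[0,0,0,0,0,0,-1],[0,0,0,0,0,0,-1],[0,0,0,0,0,0,-1],[0,0,0,0,0,0,-1]]]'
python3 -m inch '[[[0,0,-2,0,0,0,-1],[0,0,-3,0,0,0,-1],[0,0,-1.5,0,0,0,-1],[0,0,0,0,0,0,-1],[0,0,0,0,0,0,-1]]]'
python3 - <<'E'
from h import *
im,c=snap("wrist","w5.png");b,cb=snap("side")
print(blobs(im,[0,150,70],[8,255,255]),blobs(b,[0,150,70],[8,255,255]))
print("pin top pred home",proj(c,[.6185,-.137,.127]),proj(cb,[.6185,-.137,.113]))
plan([.6292,-.0426,.165],83.5,3)
E
```

```text
t: 10.6
tool_pos: [0.6185, -0.1366, 0.1029]
orientation: [-2.343, -2.092, 0.0]
force: [0.5, -0.0, -0.3]
opening: 0.0529
t: 11.1
tool_pos: [0.6186, -0.1366, 0.1677]
orientation: [2.343, 2.092, 0.0]
force: [-0.8, 0.6, -0.8]
opening: 0.0913
[([324, 20, 55, 4, 220], [351.0, 21.5]), ([324, 28, 54, 5, 269], [350.4, 30.0]), ([261, 227, 28, 27, 599], [274.3, 240.2])] [([329, 199, 19, 3, 42], [336.8, 199.7]), ([317, 216, 9, 16, 126], [320.8, 223.2])]
pin top pred home [274.14666955 241.19377699] [319.47075997 222.61904645]
yaw now 83.52 tilt [-0.0026  0.0008]
[3.15 0.03 0.04] [-0.05 -0.01  0.01]
[3.15 0.03 0.04] [-0.05 -0.01  0.01]
[3.15 0.03 0.04] [-0.05 -0.01  0.01]
```

View pics/w5.png

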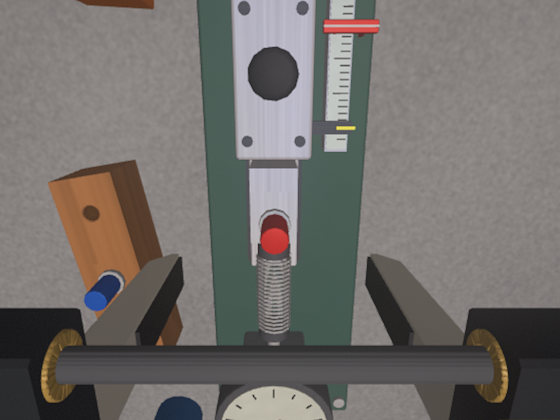

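The pin sits home on the fork with its top at (274,241). The pointer's yellow line is at (345,128), the clip's white line at (351,25.5) and the knob at (273,74). Next I measure the travel.

```bash
cat > m.py <<'E'
from h import *
Y=np.array([np.sin(np.radians(6.5)),np.cos(np.radians(6.5)),0])
def meas(im,c):
    r=blobs(im,[0,150,70],[8,255,255],60); h=cv2.cvtColor(im,cv2.COLOR_BGR2HSV)
    y=blobs(im,[22,120,120],[35,255,255],20)
    return r,y
E
python3 - <<'E'
from m import *
im,c=snap("wrist");r,y=meas(im,c);print(y)
for q in range(345,358,4): print(im[18:34,q].sum(1).tolist())
yc=[b[1] for b in y if abs(b[1][1]-128)<8][0]
M=onz(c,(351,25.5),.041);P=onz(c,yc,.048);print(M,P,"travel",(M-P)@Y)
print("knob",onz(c,(273,74),.126),"pin",onz(c,(274.5,240.5),.127))
E
python3 -m inch '[[[3.15,0.03,0,0,0,0,-1],[3.15,0.03,0,0,0,0,-1],[3.15,0.03,0,0,0,0,-1],[0,0,0,0,0,0,-1],[0,0,0,0,0,0,-1]]]'
python3 -m inch '[[[0,0,0,0,0,0,-1],[0,0,0,0,0,0,-1]]]'
python3 - <<'E'
from m import *
im,c=snap("wrist","w6.png");print(meas(im,c),robot.read_state()["tool_pos"])
print("knob pred",proj(c,[.6292,-.0426,.126]))
E
```

```text
[([338, 127, 19, 3, 56], [347.2, 128.0])]
[526, 406, 327, 372, 372, 363, 465, 565, 549, 443, 373, 381, 389, 364, 253, 355]
[529, 407, 326, 370, 367, 362, 460, 563, 549, 437, 374, 380, 389, 360, 248, 351]
[530, 405, 327, 368, 369, 364, 457, 560, 548, 436, 367, 380, 389, 359, 248, 349]
[237, 274, 341, 371, 364, 359, 454, 557, 545, 435, 370, 376, 386, 362, 258, 213]
[ 0.68638401 -0.01316507  0.041     ] [ 0.67860112 -0.08365238  0.048     ] travel 0.07091525439740748
knob [ 0.62751385 -0.04291702  0.126     ] pin [ 0.61780171 -0.13571903  0.127     ]
t: 11.75
tool_pos: [0.6296, -0.0422, 0.167]
orientation: [-2.341, -2.093, 0.002]
force: [0.5, -0.5, 0.6]
opening: 0.0931
t: 11.95
tool_pos: [0.6299, -0.0439, 0.1678]
orientation: [-2.344, -2.091, 0.001]
force: [-0.2, -0.5, 0.3]
opening: 0.0927
([([318, 149, 50, 5, 200], [342.7, 151.5]), ([318, 157, 49, 4, 178], [343.1, 158.4])], [([330, 241, 17, 3, 51], [338.0, 242.0])]) [ 0.63001549 -0.04391658  0.16796934]
knob pred [272.8688475  237.98634488]
```

View pics/w6.png

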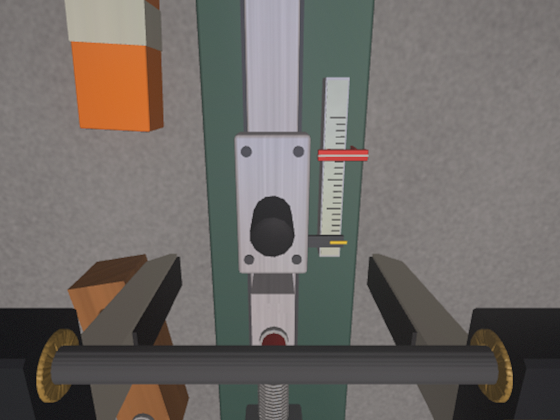

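```bash
python3 - <<'E'
from m import *
im,c=snap("wrist");r,y=meas(im,c)
q=np.mean([r[0][1],r[1][1]],0);M=onz(c,(q[0],155.0),.041);P=onz(c,y[0][1],.048);print(r,y,M,P,"travel",(M-P)@Y)
plan([.629,-.0415,.087],83.5,4)
E
```

```text
[([318, 149, 50, 5, 201], [342.5, 151.5]), ([318, 157, 49, 4, 179], [343.0, 158.4])] [([330, 241, 17, 3, 51], [338.0, 242.0])] [ 0.68820215 -0.01294052  0.041     ] [ 0.6788746  -0.08378727  0.048     ] travel 0.07144724295381276
yaw now 83.45 tilt [-0.0002 -0.0001]
[ 0.05 -0.03  2.03] [-0.    0.   -0.01]
[ 0.05 -0.03  2.03] [-0.    0.   -0.01]
[ 0.05 -0.03  2.03] [-0.    0.   -0.01]
[ 0.05 -0.03  2.03] [-0.    0.   -0.01]
```

Both views give about 71 mm of travel. I descend and grip the knob.

```bash
python3 -m inch '[[[0.05,-0.03,2,0,0,0,-1],[0.05,-0.03,2,0,0,0,-1],[0.05,-0.03,2,0,0,0,-1],[0.05,-0.03,2,0,0,0,-1],[0,0,0,0,0,0,-1]]]'
python3 -m inch '[[[0,0,0,0,0,0,1],[0,0,0,0,0,0,1],[0,0,0,0,0,0,1],[0,0,0,0,0,0,1],[0,0,0,0,0,0,1]]]' 50
python3 -m inch '[[[0,0,0,0,0,0,1],[0,0,0,0,0,0,1],[0,0,0,0,0,0,1],[0,0,0,0,0,0,1],[0,0,0,0,0,0,1]]]' 50
```

```text
t: 12.55
tool_pos: [0.6267, -0.0409, 0.0846]
orientation: [-2.341, -2.088, 0.006]
force: [-1.4, -0.3, -0.7]
opening: 0.0928
t: 13.05
tool_pos: [0.6296, -0.0408, 0.089]
orientation: [2.343, 2.092, 0.001]
force: [-0.2, -0.6, 0.1]
opening: 0.0574
t: 13.55
tool_pos: [0.6289, -0.0407, 0.0882]
orientation: [-2.343, -2.092, 0.001]
force: [-2.2, -0.0, 1.5]
opening: 0.0273
```

```bash
python3 -m inch '[[[0.3,0,0,0,0,0,1],[0.5,0,0,0,0,0,1],[0.5,0,0,0,0,0,1],[0.5,0,0,0,0,0,1],[0.5,0,0,0,0,0,1]]]'
python3 -m inch '[[[0.5,0,0,0,0,0,1],[0.5,0,0,0,0,0,1],[0.5,0,0,0,0,0,1],[0.5,0,0,0,0,0,1],[0.4,0,0,0,0,0,1]]]'
python3 -m inch '[[[0.3,0,0,0,0,0,1],[0.3,0,0,0,0,0,1],[0.2,0,0,0,0,0,1],[0,0,0,0,0,0,1],[0,0,0,0,0,0,1]]]'
cat > t.py <<'E'
from m import *
im,c=snap("wrist","p.png");r,y=meas(im,c);print(r,y,robot.read_state()["tool_pos"],robot.read_state()["force"])
k=[a for a in y if 25<a[0][0]-300+25 and a[0][2]>8]
if r and k:
    r=[a for a in r if a[1][0]>300 and a[0][2]>15];q=np.mean([a[1] for a in r],0)
    print("remaining",(onz(c,q,.041)-onz(c,k[0][1],.048))@Y)
E
python3 t.py
```

```text
t: 14.05
tool_pos: [0.6314, -0.0187, 0.0882]
orientation: [2.343, 2.091, -0.003]
force: [-3.8, -6.6, 2.5]
opening: 0.027
t: 14.55
tool_pos: [0.634, 0.0044, 0.0882]
orientation: [2.343, 2.091, -0.004]
force: [-4.4, -9.8, 3.6]
opening: 0.0274
t: 15.05
tool_pos: [0.6349, 0.0123, 0.0882]
orientation: [2.343, 2.091, -0.004]
force: [-5.2, -7.8, 2.5]
opening: 0.0276
[([331, 257, 63, 6, 366], [362.2, 259.5]), ([336, 267, 57, 3, 167], [364.3, 268.0])] [([350, 294, 23, 5, 93], [361.1, 295.6])] [0.63488399 0.01226344 0.08816718] [-4.96512817 -8.32347386  3.09520945]
remaining 0.018643886023199354
```

```bash
python3 -m inch '[[[0.3,0,0,0,0,0,1],[0.4,0,0,0,0,0,1],[0.4,0,0,0,0,0,1],[0.2,0,0,0,0,0,1],[0,0,0,0,0,0,1]]]'
python3 -m inch '[[[0,0,0,0,0,0,1],[0,0,0,0,0,0,1]]]'
cat >> t.py <<'E'
cv2.imwrite("pics/pc.png",cv2.resize(im[240:320,310:410],(800,640)[:2],interpolation=2)[:600])
E
python3 t.py
```

```text
t: 15.6
tool_pos: [0.6363, 0.0248, 0.0882]
orientation: [2.343, 2.09, -0.005]
force: [-5.8, -9.5, 3.2]
opening: 0.0274
t: 15.8
tool_pos: [0.6363, 0.0248, 0.0882]
orientation: [2.343, 2.09, -0.005]
force: [-5.2, -10.2, 2.9]
opening: 0.0273
[([341, 272, 51, 9, 309], [365.8, 277.3]), ([344, 284, 47, 4, 97], [373.0, 284.8])] [([350, 294, 23, 5, 91], [361.0, 295.5])] [0.63630305 0.02475994 0.08818853] [-4.87065508 -9.46578524  3.15187145]
remaining 0.006336962319371742
```

View pics/pc.png

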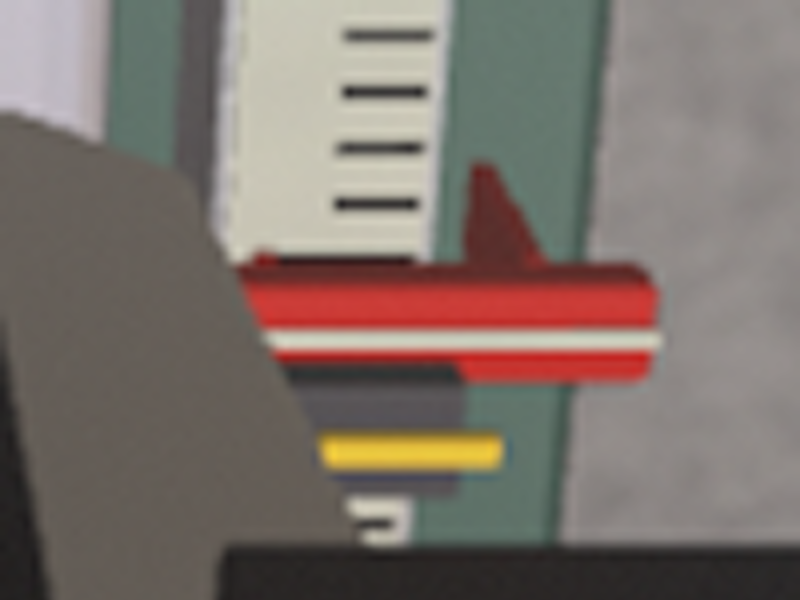

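The crop shows the white line at crop y≈340 (image row ≈282) and the yellow line at y≈452 (row ≈296), with the pointer still short of the mark. I measure the gap with line profiles.

```bash
cat > t2.py <<'E'
from m import *
def peak(w,r):  # centroid above half height
    w=np.clip(w-(w.min()+w.max())/2,0,None); return (w*r).sum()/w.sum()
im,c=snap("wrist","p2.png");f=im.astype(float);p=robot.read_state()
rows=np.arange(268,308)
yy=peak((f[268:308,352:371,2]-f[268:308,352:371,0]).mean(1)*((rows>290)&(rows<302)),rows)
i=np.arange(268,306);red=f[i,378:390];sat=red[...,2]-red[...,1]
m=red[...,1].mean(1); cand=[k for k in range(2,len(i)-2) if m[k]==m[k-2:k+3].max() and sat[k-2].mean()>60 or False]
print("cand rows",[i[k] for k in cand],"yel",yy)
if cand:
    k=cand[0];w=m[k-2:k+3];ww=peak(w,i[k-2:k+3]);
    print("white",ww,"remaining",(onz(c,(384,ww),.041)-onz(c,(361.5,yy),.048))@Y)
b,cb=snap("side");y=blobs(b,[22,120,120],[35,255,255],3);r=blobs(b,[0,150,70],[8,255,255],8)
print(y,r,p["tool_pos"],p["force"].round(1),cb and (onz(cb,r[0][1],.041)-0)@Y)
cv2.imwrite("pics/fin.png",np.hstack([cv2.resize(im[245:325,320:400],(390,390),interpolation=2),cv2.resize(b[170:250,290:370],(390,390),interpolation=2)]))
E
python3 t2.py
```

```text
cand rows [np.int64(277), np.int64(282)] yel 295.9717713479181
white 277.56632653061223 remaining 0.009167036963742206
[([0, 53, 26, 46, 556], [12.4, 79.8]), ([335, 197, 7, 2, 14], [338.0, 197.5]), ([282, 374, 1, 5, 5], [282.0, 376.0]), ([248, 380, 35, 26, 450], [265.7, 395.1])] [([313, 190, 9, 16, 120], [317.2, 197.5]), ([341, 199, 7, 2, 10], [343.4, 199.3]), ([331, 315, 2, 7, 10], [331.3, 317.4])] [0.63628637 0.02475089 0.0881479 ] [-4.7 -9.4  3.4] 0.0674796081729334
```

```bash
sed -i 's/k=cand\[0\]/k=cand[-1]/' t2.py; python3 t2.py | sed -n 2p
python3 -m inch '[[[0.15,0,0,0,0,0,1],[0.15,0,0,0,0,0,1],[0.15,0,0,0,0,0,1],[0,0,0,0,0,0,1],[0,0,0,0,0,0,1]]]'
python3 t2.py
```

```text
white 288.8818953323904 remaining 0.000999051314951452
t: 16.55
tool_pos: [0.6367, 0.0288, 0.0882]
orientation: [2.343, 2.09, -0.006]
force: [-6.0, -10.0, 3.9]
opening: 0.0273
cand rows [np.int64(283), np.int64(288), np.int64(294)] yel 295.98197103210777
white 294.86286137879915 remaining -0.0033874267290179617
[([0, 53, 26, 46, 557], [12.4, 79.7]), ([335, 196, 7, 1, 7], [338.0, 196.0]), ([282, 374, 1, 5, 5], [282.0, 376.0]), ([248, 380, 35, 26, 452], [265.7, 395.1])] [([313, 189, 9, 15, 117], [316.9, 196.0]), ([329, 199, 19, 3, 29], [337.5, 200.0]), ([330, 315, 3, 6, 10], [331.0, 317.1])] [0.63674021 0.02886229 0.08813884] [ -6.  -11.2   3.8] 0.07192742972856353
```

View pics/fin.png

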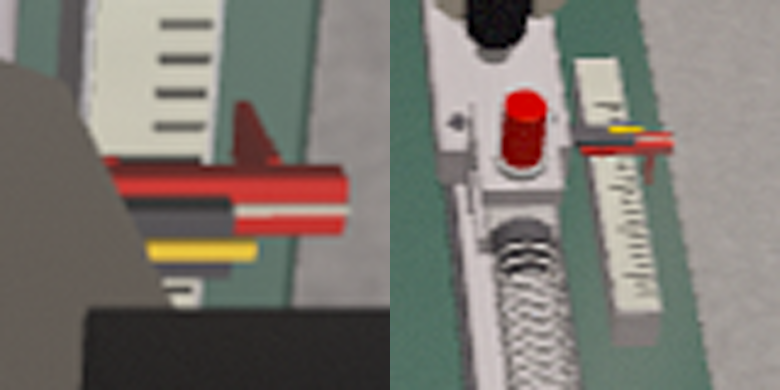

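The left panel shows the white line at about row 288 with the yellow line still short of it. The script's "294" is a false peak, and the true white row gives about 1.6 mm remaining. The right panel shows the pin home and the eye following. One last nudge.

```bash
python3 -m inch '[[[0.06,0,0,0,0,0,1],[0.06,0,0,0,0,0,1],[0,0,0,0,0,0,1],[0,0,0,0,0,0,1],[0,0,0,0,0,0,1]]]'
cat > t3.py <<'E'
from m import *
im,c=snap("wrist","p3.png");f=im.astype(float);s=robot.read_state()
rows=np.arange(280,302)
g=f[280:302,382:390,1].mean(1);print(g.round().astype(int).tolist())
k=6+g[6:13].argmax();w=g[k-2:k+3]-g[k-2:k+3].min();ww=(w*rows[k-2:k+3]).sum()/w.sum()
print("white",ww,"remaining",(onz(c,(386,ww),.041)-onz(c,(361.5,295.98),.048))@Y)
y=(f[288:304,352:371,2]-f[288:304,352:371,0]).mean(1);print("yel",y.round().astype(int).tolist())
M=onz(c,(386,ww),.041);print("mark",M,"along Y",M@Y,"was",np.array([.6873,-.01305,0])@Y)
print(s["tool_pos"],s["force"].round(1),s["opening"])
cv2.imwrite("pics/fin2.png",cv2.resize(im[265:315,330:400],(770,550),interpolation=2))
E
python3 t3.py
```

```text
t: 17.15
tool_pos: [0.6369, 0.0298, 0.0882]
orientation: [2.343, 2.09, -0.006]
force: [-5.9, -12.5, 3.4]
opening: 0.0272
[54, 45, 48, 55, 60, 58, 56, 59, 150, 206, 161, 45, 51, 49, 104, 140, 138, 139, 139, 140, 140, 140]
white 288.9576083517874 remaining 0.0009414025068332195
yel [7, 3, 9, 24, 23, 36, 94, 154, 169, 160, 86, -9, -2, 0, 3, 4]
mark [ 0.70445883 -0.01479664  0.041     ] along Y 0.06504548278368068 was 0.06483845610610282
[0.63686362 0.02984165 0.08816218] [ -5.8 -11.3   3.1] 0.02746517625974516
```

View pics/fin2.png

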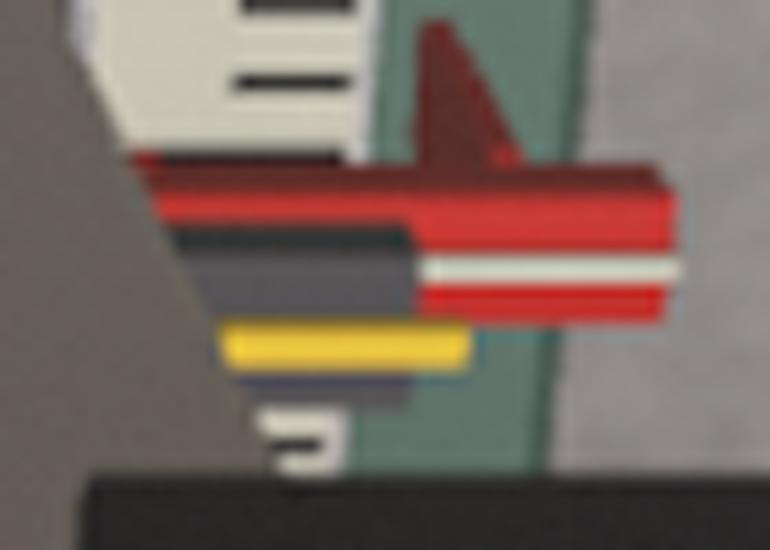

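The white line is at row 289.0 and the clip has not moved. About 0.9 mm remains by the wrist view, or 0.3 mm by the arm's travel. I add 0.5 mm and check that it holds.

```bash
python3 -m inch '[[[0.06,0,0,0,0,0,1],[0,0,0,0,0,0,1],[0,0,0,0,0,0,1],[0,0,0,0,0,0,1],[0,0,0,0,0,0,1]]]'
python3 -m inch '[[[0,0,0,0,0,0,1],[0,0,0,0,0,0,1],[0,0,0,0,0,0,1],[0,0,0,0,0,0,1],[0,0,0,0,0,0,1]]]'
python3 t3.py
```

```text
t: 17.7
tool_pos: [0.6369, 0.0304, 0.0882]
orientation: [2.343, 2.09, -0.006]
force: [-5.6, -12.4, 3.5]
opening: 0.0273
t: 18.2
tool_pos: [0.6369, 0.0304, 0.0882]
orientation: [2.343, 2.09, -0.006]
force: [-5.8, -11.4, 4.4]
opening: 0.0275
[112, 44, 45, 49, 56, 60, 59, 54, 82, 162, 189, 128, 46, 51, 57, 108, 140, 138, 139, 140, 140, 140]
white 289.7202124128775 remaining 0.00038378537826909377
yel [18, 5, 5, 13, 23, 36, 95, 153, 169, 160, 86, -9, -1, 0, 3, 4]
mark [ 0.70449844 -0.01481764  0.041     ] along Y 0.06502909902730283 was 0.06483845610610282
[0.63695822 0.03037801 0.08818719] [ -5.6 -12.2   4.2] 0.027496946603327948
```

The pointer is within 0.4 mm and steady, so I hand the job in.

```bash
python3 -c "
from plant import robot
robot.close_job()"
```

```text
the job is handed in; nothing more can be done
```

The red pin is fully home through the fork and the spring's eye, and the slide was handed in held at the mark after about 18 s of robot time.

- **Pin:** it bottomed at the expected height (TCP 0.104 m) with about 12 N. The views after release show the collar on the fork.
- **Pull:** I gripped the black knob at 50 N and drew the slide about 71 mm with the spring following. The mark was never overrun.
- **Pointer at the mark:** the last wrist-camera check put the pointer 0.4 mm short of the white line. The arm's own travel put it about 0.3 mm past, within the 1 mm spread of these measurements. The arm was still over the last half second of waiting.
- **Clip and forces:** the clip had not moved, to within 0.2 mm. The force readings I saw at the end of each move stayed under about 22 N.
- **Bystanders:** I didn't touch the other pins, the can or the box on purpose, but I made no separate final check of them.
- **Failed check:** one automatic line-finder run picked a false peak and reported −3.4 mm. I rejected it on the picture and replaced it with a direct line profile.

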